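# Send the loaded slide into the press and start it

### The arm

A 7-joint arm with a two-finger parallel gripper is mounted at the origin on the work surface. World frame = base frame: x ahead of the robot, y to its left, z up, the work surface at z = 0. Lengths are in mm, angles in rad, forces in N, time in s.
With the tool pointing down it reaches from about 350 to 900 mm from the base axis. Payload 19.9 kg.
Tool frame: the origin (TCP) lies on the centre line of the jaws, within the pads' length; the fingertips stand 25 mm ahead of it and the grasp point (between the pads) lies 6 mm ahead of it (bot.tips_ahead is the distance from the TCP to the fingertips, in mm); z points along the fingers, y is the line along which they close (so a half turn about z gives the same grasp; the last joint's range is limited). The gripper opens to 85 mm and grips with 20 to 120 N. Pads are 22 mm wide; open, the fingers measure 114 mm over their backs; the gripper's body (76 mm by 85 mm) begins 54 mm behind the grasp point. The pads swing forward as they close: fully open they stand 13 mm farther back than shut.
Start: joints at [1.139, 0.417, -0.01, 1.614, 0.005, 1.111, -0.053], TCP at [237.497, -578.099, 256.26] pointing down, gripper open.
Joint ranges: [-2.81, 2.81], [-0.39, 2.02], [-1.27, 1.25], [0.06, 2.57], [-1.19, 4.33], [0.19, 2], [-2.82, 2.82]. Speed limits (rad/s): [1.89, 1.89, 2.39, 2.39, 3.01, 3.01, 3.01].

### API

Orientations are given as a rotation vector (axis times angle).
In Python, from cell import bot gives the robot as it stands. Calls block until the motion is done:
- bot.movep(position, orientation): joint-space move of the TCP to a pose.
- bot.servo_line(position, vel=150, frame=None, contact_N=None): straight line of the TCP; frame=None keeps the orientation; vel is the mean speed in mm/s. With contact_N (N) it stops when the force on the tool has changed by that much, and returns True; else False.
- bot.move_joints(angles): joint-space move.
- bot.set_gripper(opening, grasp_force=None): finger opening in mm; grasp_force is the grip in N (None keeps the last); returns when the fingers have stopped.
- bot.pause(seconds).
- bot.ik(position, orientation): joint angles nearest the present ones, or None.
- bot.read_camera(name): name is "side" or "top" or "wrist"; returns a dict with "frame" (400x640x3 uint8, red, green, blue), "range_z" (400x640 float32, mm along the optical axis (not along the pixel's ray), 0 where there is no reading), "vfov" (degrees; the focal length in pixels is half the picture's height over the tangent of half this angle, whatever the lens; pixels are square), "cx", "cy" (the principal point, pixels), "xyz" and "attitude" of the camera in the world. Camera axes: x right, y up, looking along -z (the intrinsics and any distortion apply to the point x, -y, -z); pixel columns grow to the right and rows downward; lengths in mm; the calibration is good to about 2 mm. A picture is of the moment at which its call begins.
A pose or a line that the arm cannot do raises bot.IKError and nothing moves.
- bot.close_job(): hands the job in; it is judged then, once.
Readings, each from a call of its own:
- bot.read_time(): time.
- bot.read_q(): joint angles.
- bot.read_qd(): joint speeds.
- bot.read_effort(): joint torques, N m.
- bot.read_eef_pos(): TCP position.
- bot.read_tool_rot(): TCP orientation.
- bot.read_contact_force(): force on the tool from outside, world axes, zero at the start.
- bot.read_ft_torque(): the same for the moment, N m.
- bot.read_opening(): finger opening in mm.
- bot.read_grasp_force(): force on a finger pad.
Only numpy, scipy, OpenCV 4.12 (cv2) and the standard library are available. Lean on these libraries where they do the work, as an engineer would, in place of code of your own. Each camera call takes 0.05 s, during which the arm holds its last target. There are 200 camera calls.

### The job

One of the two slides of the small press carries a black moulded part: push that slide fully home with your fingertips, until its front plate is closed up against the housing, and leave the empty slide as it is. Then press the small start button on the control box, not the wide stop button, and take your hand away. Do not pick anything up: the part stays seated in its nest, and the things lying about stay where they are.

Things in the scene. Friction and masses are not known exactly. Their poses are not given: they have to be found in the camera images.
- station: Low blue press housing, 200 deep x 320 wide x 72 high, fixed, on a 10 mm bed plate reaching 130 mm in front. Origin: at bench level, middle of the housing's front face; +x points into the housing, the way slides go home, +y left, z up. Two tunnels at y = +75 and -75 mm, a slide in each. Flat air cylinders on the roof reach 118 mm above the bench, 115 mm or more behind the front.
- loaded_push (a point): Middle of the front face (towards the robot) of the upright aluminium push plate of the slide that carries the part; axes as the station's. The plate is 100 wide, 12 thick, from 10 to 70 mm above the bench, this point at 40 mm; its front is bare, push anywhere on it. It may be in either tunnel.
- loaded_slide (a joint): How far the loaded slide has been pushed in, m: 0 as it starts, standing 95 mm out; 0.095 = fully home, the plate's back against the housing's front face, where it meets a stop; -0.02 = fully out. It runs with about 2.5 N of friction plus 8 N per m/s and stays where it is left.
- empty_push (a point): The same point on the other, empty slide, which has the same size and shape.
- empty_slide (a joint): The same for the empty slide; it starts between -0.018 and 0.02 and must stay as found.
- moulding: Loose black plastic part, 36 x 50 x 22 mm with two 8 mm bosses on top, 40 g, sitting in the 6 mm high nest of the loaded slide, its middle 40 mm behind the front face of the push plate. Origin: centre of its underside, 18 mm above the bench; z up.
- console: Grey control box, 120 (x) x 150 (y) x 60 mm high, fixed on the bench to the left or right of the station. Origin: centre of its underside. Two black push buttons on its top: start at y = -37 mm, stop at y = +37 mm in its frame.
- start_top (a point): Centre of the top of the small start button (28 mm across), 82 mm above the bench, 10 mm proud of its 44 mm collar.
- start (a joint): Travel of the start button, m: 0 = up, 0.006 = fully down; a spring of about 5 N at full travel brings it back. It counts as pressed from 0.004.
- stop_top (a point): Centre of the top of the wide stop button (46 mm across, collar 62 mm), 82 mm above the bench. Not to be pressed.
- stop (a joint): Travel of the stop button, m: 0 = up, 0.006 = down.
- parts_box: Loose open cardboard box with mouldings, 160 x 140 x 80 mm, 0.8 kg, on the side of the station away from the control box. Origin: centre of its underside.
- spare_moulding: A loose moulding like the one in the slide, lying on the bench between robot and station. Origin: centre of its underside.
- screwdriver: Loose screwdriver, 180 mm long, lying roughly along the bench's y between robot and station. Origin near its middle, on the bench.
Not all that is in view belongs to the job. Leave any pink or turquoise look-alike of the console alone.

How it is judged (in metres and radians):
On the way, in this order (a step that is already met when the one before it is completed fails the run):
1. the loaded slide is fully home (value of joint loaded_slide above 0.091 m), for 0.2 s.
2. the start button is pressed (value of joint start above 0.004 m), for 0.04 s.
At the end, for the whole second after the job is handed in: The loaded slide stands within 4 mm of fully home, the moulding lies seated and at rest in its nest, the start button has been pressed after that and is up again, the empty slide is within 10 mm of where it was and the stop button is up (value of joint loaded_slide above 0.091 m and value of joint each of start, stop below 0.002 m and distance of empty_push from where it was at the start of the episode below 0.01 m and z of moulding in the frame of loaded_push between -0.027 and -0.017 m and angle between moulding's own z axis and vertical below 0.15 rad and linear speed of moulding below 0.02 m/s); the robot touches nothing.
It fails at once if the start button is pressed (3 mm) while the loaded slide is not home (6 mm) (value of joint start above 0.003 m and value of joint loaded_slide below 0.089 m).
It fails at once if the stop button is pressed (3 mm) (value of joint stop above 0.003 m).
It fails at once if the empty slide is moved more than 10 mm (distance of empty_push from where it was at the start of the episode above 0.01 m).
It fails at once if the moulding leaves its nest: lifted 10 mm or tipped 0.3 rad (z of moulding in the frame of loaded_push above -0.012 m or angle between moulding's own z axis and vertical above 0.3 rad).
It fails at once if a bystander (parts box, spare moulding, screwdriver) is moved more than 30 mm (distance of any of parts_box, spare_moulding, screwdriver from where it was at the start of the episode above 0.03 m).
It also fails if it takes over 42 s, if anything falls off the work surface, if the arm or the gripper's body presses on something with over 40 N, if the wrist force passes 120 N, or if a joint passes its speed limit or range.

## Working session

There is one attempt and no reset: what is moved stays moved. The work goes in short steps, each a Python script; the robot and the scene stay as the last script left them, time stands still between calls to the robot, and variables do not carry over. Pictures are saved under pics/ and viewed, at most 10 in all, crops included, and the job is handed in when it is done.

```bash
ls; mkdir -p pics; cat > h.py <<'E'
import numpy as np, cv2, pickle
from cell import bot
def snap(n):
    c=bot.read_camera(n); return c
E
python3 - <<'E'
from h import *
for n in ("top","side"):
    c=snap(n); pickle.dump(c,open(n+'.pkl','wb')); cv2.imwrite(f'pics/{n}.png',c['frame'][:,:,::-1])
    print(n,{k:v for k,v in c.items() if k not in('frame','range_z')}, (c['range_z']>0).mean())
print(bot.read_time(),bot.read_tool_rot())
E
```

```text
pics
top {'vfov': 42.8153633012143, 'cx': 316.82320809225905, 'cy': 202.7059837050825, 'xyz': array([ 154.23496882,   91.987632  , 1624.80100011]), 'attitude': array([ 0.16417133, -0.17598069, -1.61061455])} 0.995984375
side {'vfov': 45.83176420154829, 'cx': 317.71206187806115, 'cy': 203.83049395265428, 'xyz': array([ 334.0732991 , 1451.59303311, 1033.40577582]), 'attitude': array([ 0.09134509, -1.4164793 , -2.6927471 ])} 0.99130078125
0.1 [-3.08102205e+00 -6.08300500e-01  4.23754510e-04]
```

View pics/top.png

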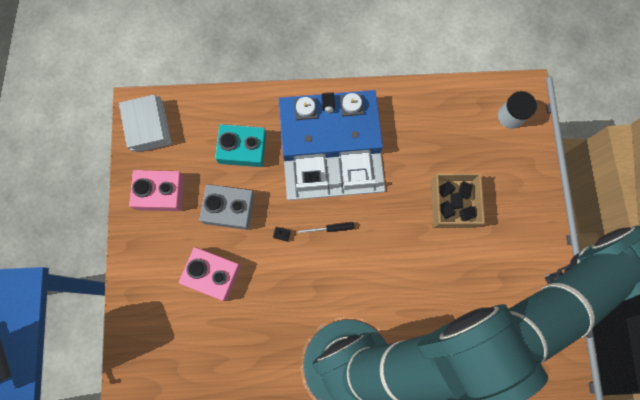

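View pics/side.png

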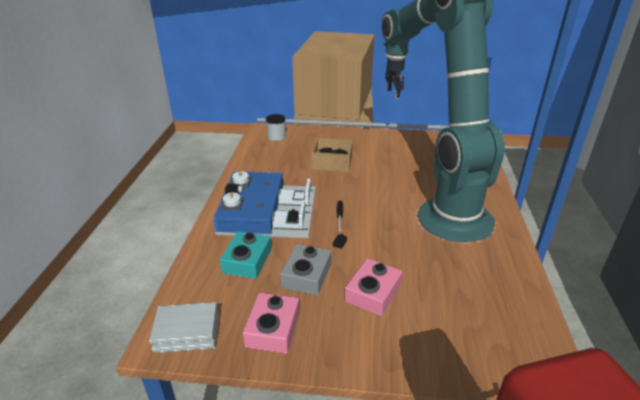

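Top view: a grey console at (227,206) has its small button at (238,206) and its wide one at (215,203). The look-alikes are teal (241,145) and pink (157,189) and (209,273). The left slide at (311,176) carries the black part, and the right one at (357,172) is empty. The spare is at (283,234), the screwdriver at (330,228) and the parts box at (459,200). I choose the left slide and the right-hand small button of the grey box, and will check both in a crop.

```bash
cat >> h.py <<'E'
def ray(c,u,v):
    f=200/np.tan(np.radians(c['vfov']/2))
    d=np.array([(u-c['cx'])/f,-(v-c['cy'])/f,-1.])
    return cv2.Rodrigues(np.array(c['attitude']))[0]@d
def onz(c,u,v,z):
    d=ray(c,u,v); return c['xyz']+d*(z-c['xyz'][2])/d[2]
def atd(c,u,v):
    return c['xyz']+ray(c,u,v)*c['range_z'][int(v),int(u)]
E
python3 - <<'E'
from h import *
np.set_printoptions(precision=1,suppress=True)
c=pickle.load(open('top.pkl','rb'))
for n,p in dict(start=(238,206),stop=(215,203),part=(311,176),box=(459,200),spare=(283,234),drvL=(300,233),drvR=(355,226),teal=(252,143),pinkS=(221,277),bench=(350,260)).items():
    print(n,atd(c,*p))
v,u=np.mgrid[:400,:640]
P=c['xyz']+np.einsum('ij,hwj->hwi',cv2.Rodrigues(np.array(c['attitude']))[0],np.dstack([(u-c['cx']),-(v-c['cy']),-np.full(u.shape,200/np.tan(np.radians(c['vfov']/2)))])/(200/np.tan(np.radians(c['vfov']/2))))*0
f=200/np.tan(np.radians(c['vfov']/2))
D=np.dstack([(u-c['cx'])/f,-(v-c['cy'])/f,-np.ones(u.shape)])*c['range_z'][...,None]
P=c['xyz']+D@cv2.Rodrigues(np.array(c['attitude']))[0].T
hsv=cv2.cvtColor(c['frame'],cv2.COLOR_RGB2HSV)
blue=(hsv[...,0]>105)&(hsv[...,0]<125)&(hsv[...,1]>120)&(u>270)&(u<395)&(v<165)&(P[...,2]>62)&(P[...,2]<82)
r=cv2.minAreaRect(P[blue][:,:2].astype(np.float32));print('housing',r,cv2.boxPoints(r))
grey=(hsv[...,1]<60)&(u>190)&(u<265)&(v>175)&(v<235)&(P[...,2]>50)&(P[...,2]<72)
r=cv2.minAreaRect(P[grey][:,:2].astype(np.float32));print('console',r,cv2.boxPoints(r))
pl=(u>280)&(u<390)&(v>150)&(v<200)&(P[...,2]>62)&(P[...,2]<78)&~blue
for a,b in((280,334),(335,390)):
    m=pl&(u>=a)&(u<b)&(v>170);r=cv2.minAreaRect(P[m][:,:2].astype(np.float32));print('plate',m.sum(),cv2.boxPoints(r))
blk=(c['frame'].max(2)<60)&(u>190)&(u<265)&(v>180)&(v<230)&(P[...,2]>77)
n,l,s,ce=cv2.connectedComponentsWithStats(blk.astype(np.uint8))
for i in range(1,n): 
    if s[i,4]>20: print('btn',s[i],ce[i],onz(c,*ce[i],82))
cv2.imwrite('pics/crop.png',cv2.resize(c['frame'][85:245,190:395,::-1],None,fx=3.7,fy=3.7,interpolation=cv2.INTER_CUBIC))
E
```

```text
start [492.5 316.5  80. ]
stop [503.8 386.2  86.7]
part [590.4  86.4  35.1]
box [ 484.5 -375.9   57.3]
spare [406.2 183.1  31.4]
drvL [411.8 130.1   0.6]
drvR [425.6 -47.7   5.2]
teal [694.6 269.   82.1]
pinkS [276.6 369.9  83.4]
bench [318.  -25.5  -2.7]
housing ((756.618896484375, 19.133712768554688), (200.98098754882812, 318.089111328125), 2.452592372894287) [[ 649.4  173.7]
 [ 663.  -144.1]
 [ 863.8 -135.5]
 [ 850.2  182.3]]
console ((502.1922912597656, 359.3940124511719), (151.01931762695312, 121.01931762695312), 80.05376434326172) [[429.5 295.5]
 [548.8 274.6]
 [574.8 423.3]
 [455.6 444.2]]
plate 130 [[545.1 135.2]
 [549.9  36.3]
 [563.8  36.9]
 [559.  135.9]]
plate 125 [[ 546.2  -15.8]
 [ 548.2 -111.3]
 [ 562.3 -111. ]
 [ 560.3  -15.5]]
btn [206 196  15  14 138] [212.9 202.1] [508.1 393.5  82. ]
btn [233 202   8   8  47] [236.5 205.3] [494.6 320.9  82. ]
```

View pics/crop.png

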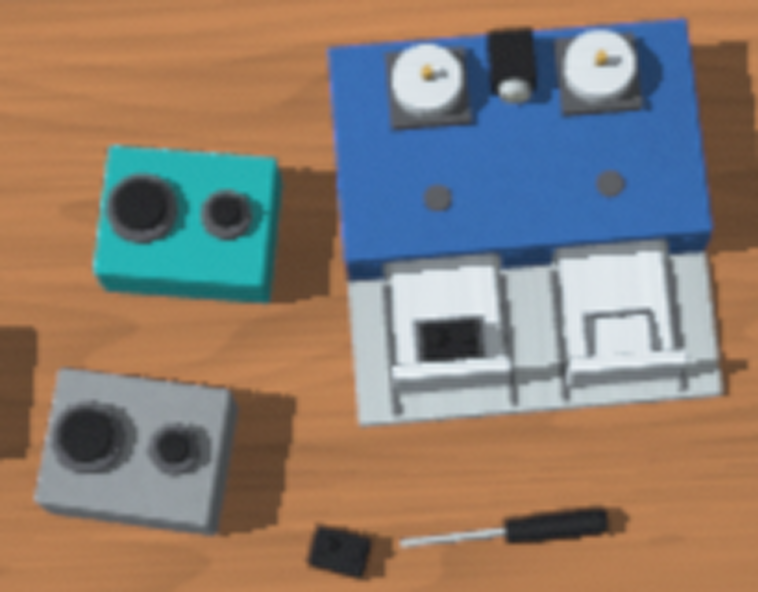

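The crop confirms that the left slide carries the part and that the grey console's small button is on its right. Next I approach and push.

```bash
cat >> h.py <<'E'
def down(yaw):
    R=cv2.Rodrigues(np.array([0,0,yaw]))[0]@np.diag([1.,-1,-1]); return cv2.Rodrigues(R)[0].ravel() if 0 else np.pi*np.array([np.cos(yaw/2),np.sin(yaw/2),0])
YAW=0.043; EX=np.array([np.cos(YAW),np.sin(YAW),0]); FACE=np.array([546,85.3,0])
START=np.array([495,322,82.])
E
python3 - <<'E'
from h import *
np.set_printoptions(precision=1,suppress=True)
up=FACE-45*EX+[0,0,250]
print(bot.ik(up,down(YAW)))
bot.movep(up,down(YAW)); bot.set_gripper(0)
lo=up.copy(); lo[2]=62
print(bot.servo_line(lo,vel=120,contact_N=15),bot.read_eef_pos(),bot.read_contact_force())
print(bot.servo_line(lo+EX*60,vel=30,contact_N=2),bot.read_eef_pos(),bot.read_contact_force(),bot.read_time())
c=bot.read_camera('side');cv2.imwrite('pics/s2.png',cv2.resize(c['frame'][140:300,180:400,::-1],None,fx=3.5,fy=3.5))
E
```

```text
[ 0.4  0.3 -0.7  1.9  0.2  1.  -1.9]
False [501.4  83.4  62.5] [ 0.7  0.6 -0.2]
True [539.4  85.   61.7] [ 0.1 -0.2 -0.6] 6.35
```

View pics/s2.png

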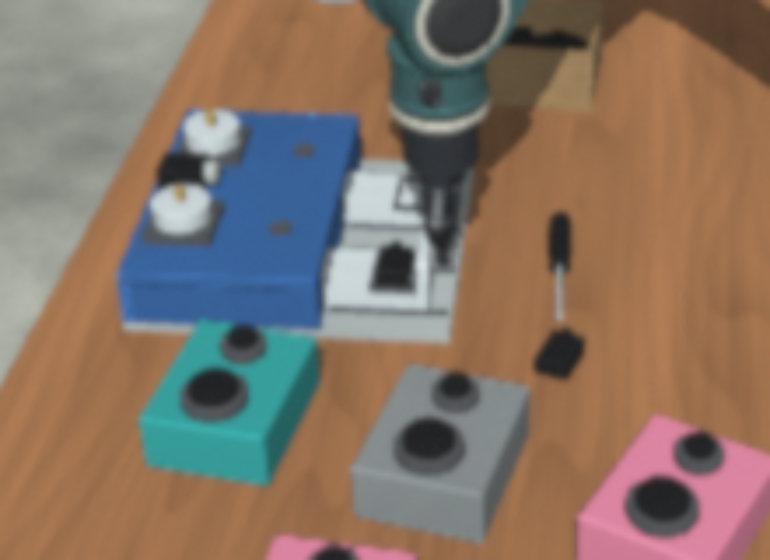

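The fingers, at about (445,250), are at the front of the loaded plate, and the part at (393,268) is still seated. I push steadily until the stop.

```bash
python3 - <<'E'
from h import *
np.set_printoptions(precision=1,suppress=True)
p0=bot.read_eef_pos(); 
tgt=FACE+EX*(95+12)*1.0; tgt=np.array([p0[0]+104*EX[0],p0[1]+104*EX[1],62])
hit=bot.servo_line(tgt,vel=45,contact_N=15); print(hit,bot.read_eef_pos(),bot.read_contact_force())
bot.pause(.4); p=bot.read_eef_pos(); print(p,(p-p0)@EX,bot.read_contact_force())
c=bot.read_camera('side');cv2.imwrite('pics/s3.png',cv2.resize(c['frame'][140:300,180:400,::-1],None,fx=3.5,fy=3.5)); print(bot.read_time())
E
```

```text
True [633.8  89.   61.4] [-0.4  0.4 -0.8]
[633.2  88.6  60.9] 94.36239672977737 [ 0.1 -0.3  0.5]
8.7333
```

View pics/s3.png

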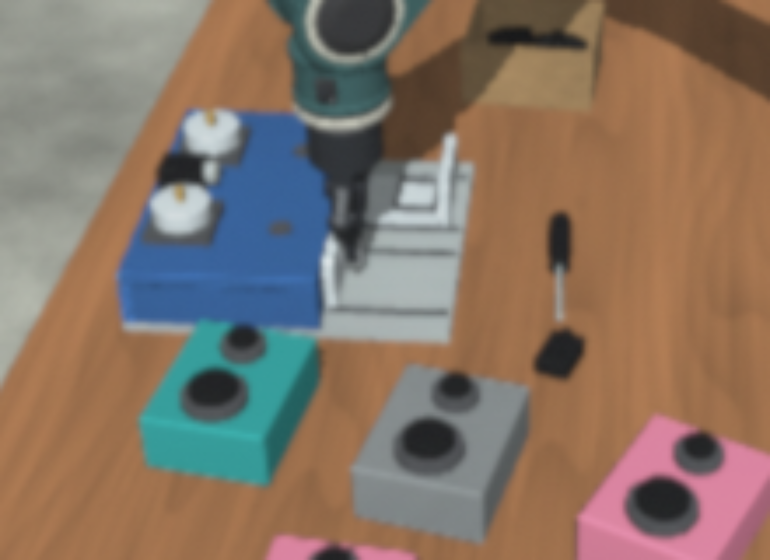

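```bash
python3 - <<'E'
from h import *
np.set_printoptions(precision=1,suppress=True)
p=bot.read_eef_pos()
print(bot.servo_line([p[0]+6*EX[0],p[1]+6*EX[1],61],vel=15,contact_N=15),bot.read_eef_pos(),bot.read_contact_force())
p=bot.read_eef_pos(); b=p-40*EX
bot.servo_line(b,vel=120); b[2]=190; bot.servo_line(b,vel=200)
a=START.copy(); a[2]=190
bot.servo_line(a,vel=200)
np.set_printoptions(precision=2)
c=bot.read_camera('top'); v,u=np.mgrid[:400,:640]
f=200/np.tan(np.radians(c['vfov']/2))
P=c['xyz']+(np.dstack([(u-c['cx'])/f,-(v-c['cy'])/f,-np.ones(u.shape)])*c['range_z'][...,None])@cv2.Rodrigues(np.array(c['attitude']))[0].T
cv2.imwrite('pics/t4.png',cv2.resize(c['frame'][85:245,190:395,::-1],None,fx=3.7,fy=3.7,interpolation=cv2.INTER_CUBIC))
w=bot.read_camera('wrist'); pickle.dump(w,open('w.pkl','wb')); cv2.imwrite('pics/w4.png',w['frame'][:,:,::-1])
print(bot.read_eef_pos(),bot.read_time())
E
```

```text
True [633.9  88.7  60.4] [-0.3 -0.6  1.1]
[495.54 321.01 189.9 ] 11.8
```

View pics/t4.png

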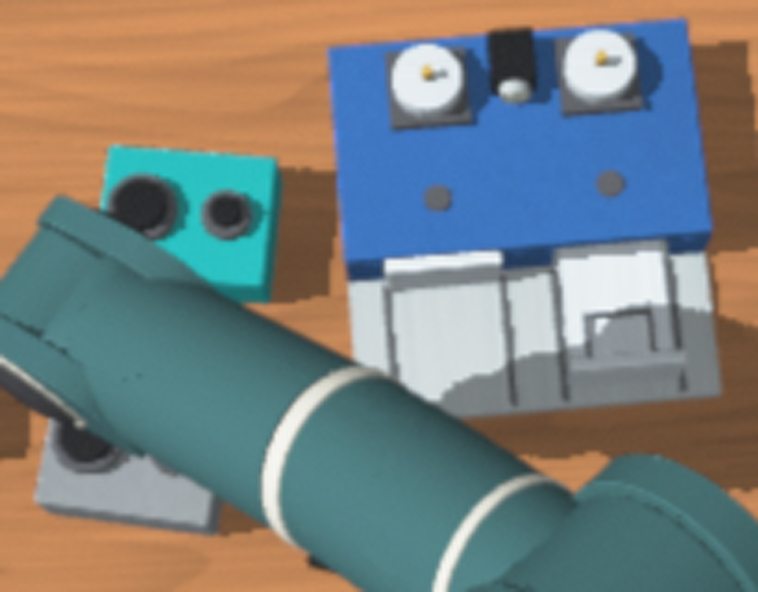

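View pics/w4.png

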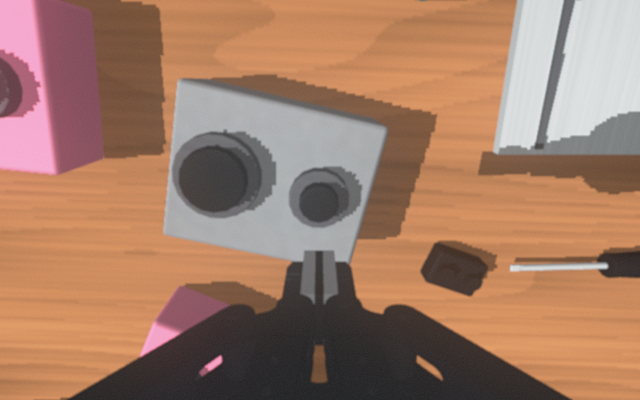

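The top crop shows the loaded plate at (443,265) closed up against the housing and the empty slide unmoved. In the wrist view, start is at (320,202) and stop at (212,175). I take the start position from that view, then press.

```bash
python3 - <<'E'
from h import *
np.set_printoptions(precision=1,suppress=True)
w=pickle.load(open('w.pkl','rb')); s=onz(w,320,202,82); print(s, onz(w,212,175,82))
if np.linalg.norm(s-START)>8: raise SystemExit('disagree')
t=(s+START)/2
bot.servo_line([t[0],t[1],125],vel=100)
print(bot.servo_line([t[0],t[1],98],vel=25,contact_N=10),bot.read_eef_pos(),bot.read_contact_force())
bot.pause(.1); print(bot.read_eef_pos())
w=bot.read_camera('side');cv2.imwrite('pics/s5.png',cv2.resize(w['frame'][140:300,180:400,::-1],None,fx=3.5,fy=3.5)); print(bot.read_time())
E
```

```text
[498.3 319.8  82. ] [514.4 392.4  82. ]
True [496.7 320.9 101. ] [-2.4 -2.8 11.7]
[496.7 320.9 101. ]
13.65
```

View pics/s5.png

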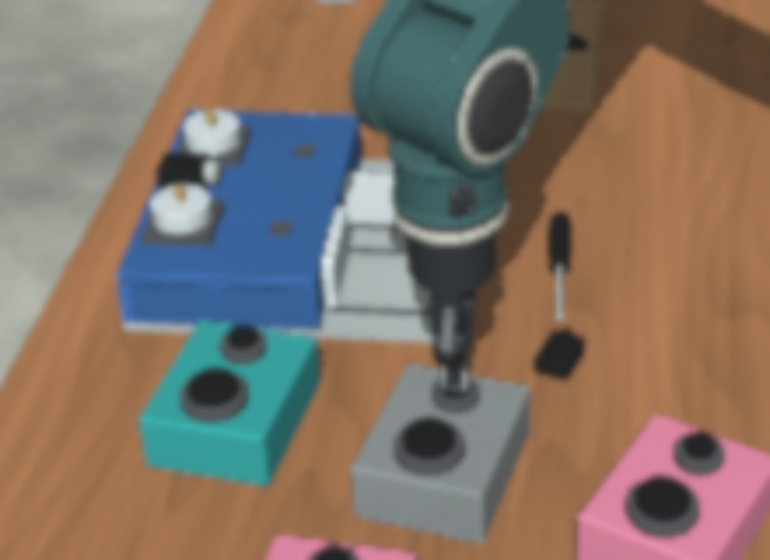

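The fingertips are on the start button at (455,390) with the TCP at z = 101. That is 6 mm of travel at about 12 N, so the button is fully down. I retreat and hand in.

```bash
python3 - <<'E'
from h import *
p=bot.read_eef_pos(); p[2]=220; bot.servo_line(p,vel=150); bot.pause(.5)
c=bot.read_camera('wrist'); cv2.imwrite('pics/w6.png',c['frame'][:,:,::-1])
print(bot.read_contact_force(),bot.read_time()); print(bot.close_job())
E
```

```text
[-0.27870145 -0.51401586  0.20417132] 15.15
the job is handed in; nothing more can be done
None
```

The loaded left slide is home against the housing, the start button was pressed fully down and released, and the job was handed in at about 15 s; the last pictures showed the empty slide and stop button untouched, but I did not see the judge's verdict or the part once it was inside the housing.

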